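# Check a cork footbed with a sprung hand gauge

## Robot

A 6-joint arm with a two-finger parallel gripper is mounted at the origin on the work surface. World frame = base frame: x ahead of the robot, y to its left, z up, the work surface at z = 0. Lengths are in mm, angles in rad, forces in N, time in s.
With the tool pointing down it reaches from about 300 to 850 mm from the base axis. Payload 4.2 kg.
Tool frame: the origin (TCP) lies between the finger pads; the fingertips stand 25 mm ahead of it and the grasp point (between the pads) lies 6 mm ahead of it (env.tcp_to_tips is the distance from the TCP to the fingertips, in mm); z points along the fingers, y is the line along which they close (so a half turn about z gives the same grasp; the last joint's range is limited). The gripper opens to 91 mm and grips with 3 to 60 N. Pads are 32 mm wide; open, the fingers measure 118 mm over their backs; the gripper's body (76 mm by 178 mm) begins 60 mm behind the grasp point.
Start: joints at [-1.244, 0.32, 1.565, -0, 1.257, -0.02], TCP at [195.44, -540.783, 218.576] pointing down, gripper open.
Joint ranges: [-3.11, 3.11], [-0.84, 2.01], [0.21, 2.61], [-1.34, 4.49], [0.05, 2.63], [-2.56, 2.56]. Speed limits (rad/s): [2.57, 2.57, 3.14, 3.14, 3.14, 3.14].

## Interface

Orientations are given as a unit quaternion [x, y, z, w].
In Python, from workcell import env, capture, workorder gives the robot as it stands. The module is installed in compiled form; this text tells all that it offers.
- The arm moves only by the tool drive_tool, never from a script. Its argument "steps" is a list that holds one entry, the list of rows, each a list of 7 numbers: the shift along the tool's x, y, z as a fraction of full scale, then the turn, a rotation vector about the tool's x, y, z as a fraction of full scale, then the opening, from -1 (shut) to 1 (fully open). A call has 1 to 20 rows; each row shifts and turns the commanded pose from where the row before left it, along the tool's axes as they then stand; what a row does not reach is not made up. Full scale, the value 1, is 0.02 m for a shift and 8 degrees for a turn. A row lasts 1/10 s, in which the tool goes at most 50 mm and 8.59 degrees, less where a joint would pass 70% of its speed; a pose out of reach is approached as far as the arm can. A call with a number of a shift or a turn outside -1 to 1 is refused whole. A call with a gripper value outside its range is refused whole. The fingers move at their own pace and stop on an object; "newtons" is the grip in N (left out, the last holds). Time passes only in rows, so rows that do not move let the fingers close. It gives the time, the measured TCP pose, the force, the opening and the grip force at its end, in the units of the state.
- env.get_obs(): the state, without advancing time (a new reading comes with each control period).
- capture(name): name is "scene" or "top" or "wrist"; returns a dict with "frame" (480x640x3 uint8, red, green, blue), "z_map" (480x640 float32, mm along the optical axis (not along the pixel's ray), 0 where there is no reading), "camera_matrix" (3x3 intrinsics, pixels), "extrinsics" (4x4, takes a point from world to camera coordinates). Camera axes: x right, y down, z forward; pixel columns grow to the right and rows downward; lengths in mm; the calibration is good to about 2 mm. The wrist camera is an equidistant fisheye: a pixel r from the principal point sees the ray r / f radians off the axis. A picture is of the moment at which its call begins.
- workorder.close_job(): hands the job in; it is judged then, once.
The state is a dict: "time": time; "joints": joint angles; "dq": joint speeds; "tau": joint torques, N m; "tcp_pos": TCP position; "tool_rot": TCP orientation; "contact_force": force on the tool from outside, world axes, zero at the start; "wrist_torque": the same for the moment, N m; "gripper_width": finger opening in mm; "finger_force": force on a finger pad.
Only numpy, scipy, OpenCV 4.12 (cv2) and the standard library are available. Lean on these libraries where they do the work, as an engineer would, in place of code of your own. Each camera call takes 0.05 s, during which the arm holds its last target. There are 200 camera calls.

## Task

Pull the pencil-shaped hardness gauge up out of the sprung catch of its holder and, holding it upright, press its sprung tip gently onto the three dots of the cork footbed, one after the other: first the heel, then the arch (the middle dot), then the ball of the foot, staying on each dot for about half a second. Then stand the gauge, tip down, in the empty pocket of the wooden block and let go of it. Do not shove the footbed about, and leave the jar, the hammer and the rasp alone.

Things in the scene. Friction and masses are not known exactly. Their poses are not given: they have to be found in the camera images.
- gauge: pencil-shaped aluminium hand gauge, 142 mm long plus tip, 0.13 kg, upright in the holder at the start. Origin: centre of the housing's flat lower face; z up along it. Housing 22 mm diameter (z 0 to 78 mm), waist 16 mm at z 53 to 57; black rubber grip 25 mm diameter, z 80 to 138. Its holder's catch grips the waist
- gauge_tip (a point): lowest point of the gauge's ball-ended steel tip (8 mm diameter), 9 mm below the gauge's origin while not pressed. The tip springs in by up to 6 mm: it starts to move at 3 N and is fully in at 6.6 N; beyond that the gauge is rigid. This point moves with the tip
- gauge_grip (a point): the point on the gauge's axis in the middle of the part of the rubber grip to hold, 116 mm above the gauge's origin, 26 mm below its upper end
- holder: fixed holder, origin centre of underside. Black base 70 x 70 x 12 mm, grey collar 44 x 44 mm up to z = 28 mm with 27 mm bore, two aluminium posts at y = +-31 mm up to z = 82 mm with sprung jaws on the gauge's waist (z = 67). The gauge's origin is at z = 12 mm, its top at 154. Straight up it takes about 7 to 12 N; it is clear of the jaws after a lift of 70 mm
- footbed: a right-foot shoe footbed of cork lying loose on the bench, 230 mm long, up to 83 mm wide, 10 to 29 mm high, 0.4 kg, narrower at the heel. Origin: underside, middle of its length; x points to the toes, y to the arch side (inner side), z up. It has three equal round black dots, 14 mm in diameter, on its top
- mark_heel (a point): centre of the dot on the heel, on the footbed's top surface, 78 mm behind the footbed's origin (22.5 mm high)
- mark_arch (a point): centre of the middle dot, on the arch, on the top surface, which slopes by about 10 degrees here (about 25 mm high)
- mark_ball (a point): centre of the dot on the ball of the foot, in the wide front part, on the top surface (about 15 mm high)
- block: a wooden block fixed to the bench, 150 (x) x 80 (y) x 75 mm high, with two round pockets in its top. Origin: centre of the underside. The pocket at x = -36 mm is full of wooden pins that stand up to 83 mm above the bench; the one at x = +36 mm is empty
- pocket (a point): centre of the mouth of the empty pocket, 75 mm above the bench; the pocket is a vertical bore of 43 mm diameter and 60 mm depth
- jar: a squat glass jar with a brush in it, 72 mm in diameter, 62 mm high, the brush up to 175 mm; loose; origin: centre of the underside. To be left alone
- hammer: a hammer lying on the bench; loose; origin under it, x along the handle to the head. To be left alone
- rasp: a rasp with a wooden handle lying on the bench, 250 mm long, 24 mm wide; loose; origin under it, x along it away from the handle. To be left alone
Not all that is in view belongs to the job. There is more than one size of the gauge; the one meant has the size given above.

How it is judged:
By the outcome, as a careful person would: the job done as asked, in the order asked, and still so for the second after the job is handed in, with the robot touching nothing.
It also fails if it takes over 54 s, if anything falls off the work surface, if the arm or the gripper's body presses on something with over 40 N, if the wrist force passes 120 N, or if a joint passes its speed limit or range.

## Working session

There is one attempt and no reset: what is moved stays moved. The work goes in short steps, Python scripts to look and compute and a tool call to move; the robot and the scene stay as the last step left them, time stands still between calls to the robot, and variables do not carry over. Pictures are saved under pics/ and viewed, at most 11 in all, crops included, and the job is handed in when it is done.

Besides the shell and the picture viewer there is one more tool, called after "Emit:" as name(argument=value, ...) on one line, values as JSON. drive_tool: Moves the arm, as the interface text tells. Shift numbers are shares of 0.02 m and turn numbers shares of 8 degrees, none past 1 either way. Its arguments: {"type":"object","properties":{"steps":{"type":"array"},"newtons":{"type":"number"}},"required":["steps"]}

```bash
mkdir -p pics; cat > h.py <<'E'
import numpy as np, cv2
from workcell import env, capture, workorder
def snap(n):
    c=capture(n); np.savez(f'pics/{n}.npz',**c); return c
def px2w(c,u,v,z=None):
    K,E=c['camera_matrix'],c['extrinsics']; R,t=E[:3,:3],E[:3,3]
    d=R.T@np.linalg.solve(K,[u,v,1.]); o=-R.T@t
    if z is None:
        zz=c['z_map'][int(round(v)),int(round(u))]; return o+d*zz
    return o+d*(z-o[2])/d[2]
E
python3 - <<'E'
from h import *
o=env.get_obs(); print(o)
for n in('scene','top'):
    c=snap(n); cv2.imwrite(f'pics/{n}0.png',c['frame'][:,:,::-1]); print(n,c['camera_matrix'],c['extrinsics'])
E
```

```text
{'time': 0.0, 'joints': array([-1.24398718e+00,  3.20254488e-01,  1.56567636e+00,  6.86541687e-06,
        1.25738041e+00, -2.00187003e-02]), 'dq': array([-0.00037804,  0.0009243 , -0.00182972, -0.00023569,  0.00182222,
       -0.00124891]), 'tau': array([ 2.09067301e-03, -4.12461019e+01, -2.31976408e+01,  7.29205948e-02,
        4.57879307e-02, -1.50719607e-04]), 'tcp_pos': array([ 195.28514512, -540.29460685,  217.74279506]), 'tool_rot': array([ 9.85001269e-01,  1.72544958e-01, -1.28070577e-04, -8.49712957e-04]), 'contact_force': array([-0.33229082, -0.78205365, -0.28778902]), 'wrist_torque': array([0.01613583, 0.07319798, 0.00408152]), 'finger_force': 0.0, 'gripper_width': 91.4357666292533}
scene [[474.23615737   0.         317.15697672]
 [  0.         474.23615737 231.80391061]
 [  0.           0.           1.        ]] [[ 8.73999810e-01  4.85727615e-01  1.38930294e-02 -5.26397374e+02]
 [ 4.15175347e-01 -7.31583827e-01 -5.40753674e-01 -1.83005865e+02]
 [-2.52495077e-01  4.78386651e-01 -8.41066257e-01  1.27841321e+03]
 [ 0.00000000e+00  0.00000000e+00  0.00000000e+00  1.00000000e+00]]
top [[484.45125801   0.         317.53981427]
 [  0.         484.45125801 237.0885288 ]
 [  0.           0.           1.        ]] [[-1.70617599e-02 -9.99840445e-01  5.28965226e-03  4.13288873e+00]
 [-9.86236900e-01  1.59589847e-02 -1.64566363e-01  6.20093298e+02]
 [ 1.64455688e-01 -8.02464202e-03 -9.86351830e-01  9.62634361e+02]
 [ 0.00000000e+00  0.00000000e+00  0.00000000e+00  1.00000000e+00]]
```

View pics/scene0.png

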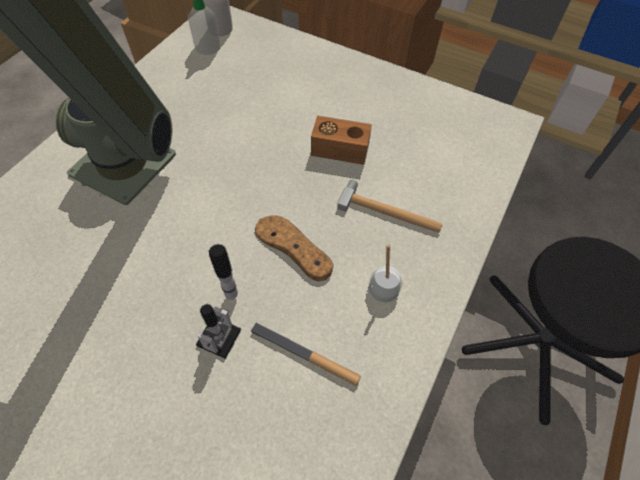

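View pics/top0.png

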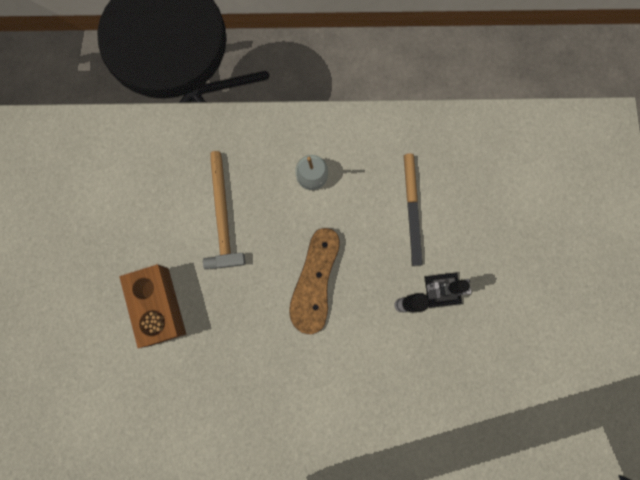

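```bash
python3 - <<'E'
from h import *
T=np.load('pics/top.npz');S=np.load('pics/scene.npz')
def crop(c,u,v,w=80,h=60,k=5): return cv2.resize(c['frame'][v:v+h,u:u+w,::-1],(400,300),interpolation=cv2.INTER_CUBIC)
a=np.vstack([np.hstack([crop(T,395,255),crop(S,180,230,160,120)]),np.hstack([crop(T,280,225,160,120),crop(S,250,200,107,80)])])
cv2.imwrite('pics/c1.png',a)
b=np.hstack([crop(T,115,255,133,100),crop(S,300,100)]);cv2.imwrite('pics/c2.png',b)
for n,c,ps in(('T',T,[(325,245),(319,275),(315.5,307.5),(143,288),(152,322),(460,286),(418,300),(312,172)]),('S',S,[(274,234),(296,247),(318,264),(355,132),(328,127),(208,312),(217,250)])):
    for p in ps: print(n,p,px2w(c,*p).round(1))
E
```

```text
T (325, 245) [607.7 -22.2  20.8]
T (319, 275) [542.5  -8.1  29.6]
T (315.5, 307.5) [4.751e+02 4.000e-01 1.490e+01]
T (143, 288) [522.3 366.8  14.8]
T (152, 322) [450.8 325.   75. ]
T (460, 286) [ 507.  -267.4  153.8]
T (418, 300) [ 480.9 -176.9  207.3]
T (312, 172) [758.3   3.3  61.9]
S (274, 234) [480.5   4.   15.2]
S (296, 247) [549.5  -8.   28.4]
S (318, 264) [615.6 -20.7  25.2]
S (355, 132) [ 858.8 -489.8  983.6]
S (328, 127) [452.6 326.1  79.9]
S (208, 312) [ 518.3 -274.1  152.7]
S (217, 250) [ 481.4 -178.1  208.5]
```

View pics/c1.png

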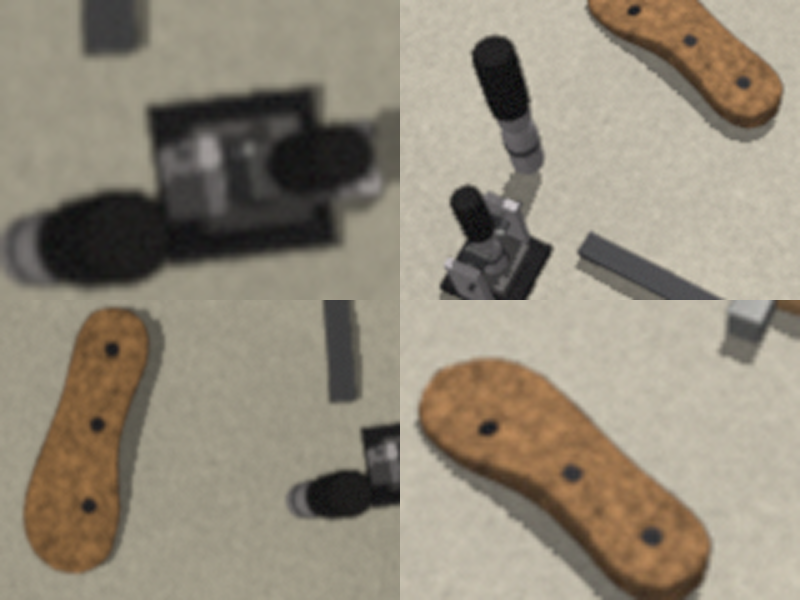

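View pics/c2.png

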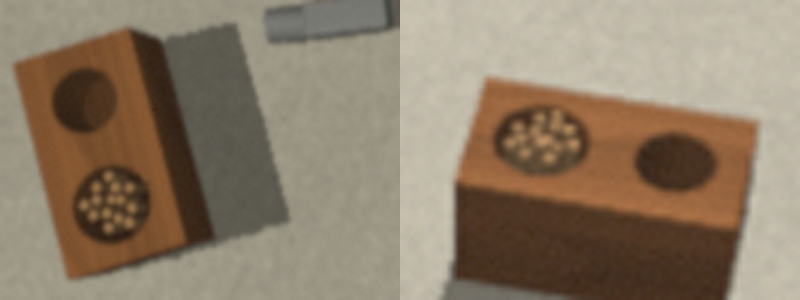

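```bash
cat >> h.py <<'E'
def cloud(c):
    v,u=np.mgrid[:480,:640]; K,E=c['camera_matrix'],c['extrinsics']
    z=c['z_map']; p=np.stack([(u-K[0,2])*z/K[0,0],(v-K[1,2])*z/K[1,1],z],-1)
    return (p-E[:3,3])@E[:3,:3]
def ray(c,u,v):
    R,t=c['extrinsics'][:3,:3],c['extrinsics'][:3,3]; d=R.T@np.linalg.solve(c['camera_matrix'],[u,v,1.]); return -R.T@t,d/np.linalg.norm(d)
def tri(rs):
    A=sum(np.eye(3)-np.outer(d,d) for o,d in rs); b=sum((np.eye(3)-np.outer(d,d))@o for o,d in rs); return np.linalg.solve(A,b)
E
python3 - <<'E'
from h import *
T=np.load('pics/top.npz');S=np.load('pics/scene.npz'); T=dict(T);S=dict(S)
for n,c in(('T',T),('S',S)):
    P=cloud(c)
    for nm,x,y,z0,z1 in(('gtop',507,-270,150,158),('decoy',481,-178,200,215)):
        m=(abs(P[...,0]-x)<30)&(abs(P[...,1]-y)<30)&(P[...,2]>z0)&(P[...,2]<z1)
        q=P[m]; print(n,nm,m.sum(),q.mean(0).round(1),((q.min(0)+q.max(0))/2).round(1),np.ptp(q,0).round(1))
    m=(abs(P[...,0]-515)<60)&(abs(P[...,1]+265)<60)&(P[...,2]>74)&(P[...,2]<90); print('posts',P[m].min(0).round(0),P[m].max(0).round(0))
    m=(abs(P[...,0]-485)<70)&(abs(P[...,1]-345)<90)&(abs(P[...,2]-75)<4)
    print('block',cv2.minAreaRect(P[m][:,:2].astype(np.float32)))
def dot(c,u,v):
    g=c['frame'].max(2).astype(float); u0,v0=int(u),int(v); s=g[v0-7:v0+8,u0-7:u0+8]; w=np.clip(70-s,0,None); vv,uu=np.mgrid[v0-7:v0+8,u0-7:u0+8]; k=(uu-u)**2+(vv-v)**2<36; w=w*k
    return (w*uu).sum()/w.sum(),(w*vv).sum()/w.sum()
for nm,a,b,z in(('heel',(325,245),(318,264),22.5),('arch',(319,275),(296,247),25),('ball',(315.5,307.5),(274,234),15)):
    a=dot(T,*a);b=dot(S,*b); print(nm,np.round(a+b,1),px2w(T,*a,z).round(1),px2w(S,*b,z).round(1),px2w(T,*a).round(1),px2w(S,*b).round(1),tri([ray(T,*a),ray(S,*b)]).round(1))
a=(143.3,288.2);b=(355,132.4);print('pocket',px2w(T,*a,75),px2w(S,*b,75),tri([ray(T,*a),ray(S,*b)]))
a=(461.4,286.4);b=(206.8,309.5);print('gtop',px2w(T,*a,154),px2w(S,*b,154),tri([ray(T,*a),ray(S,*b)]))
E
```

```text
T gtop 130 [ 507.5 -272.9  153.3] [ 507.1 -273.7  153.3] [22.3 23.4  6.2]
T decoy 303 [ 476.8 -178.9  206.7] [ 476.7 -179.7  206.3] [32.9 33.8 11.5]
posts [ 490. -309.   74.] [ 525. -237.   86.]
block ((483.3869934082031, 335.68780517578125), (150.751220703125, 81.67227172851562), 17.317180633544922)
S gtop 118 [ 512.6 -271.7  153.7] [ 512.4 -270.7  153.6] [22.  24.2  6.7]
S decoy 227 [ 482.9 -179.3  207. ] [ 481.2 -177.4  206.1] [32.2 33.5 11.8]
posts [ 493. -307.   74.] [ 531. -235.   90.]
block ((486.1298522949219, 339.0182800292969), (148.2019500732422, 87.86430358886719), 15.236471176147461)
heel [324.3 244.4 316.9 262.9] [608.7 -20.7  22.5] [611.2 -18.1  22.5] [608.9 -20.8  21.5] [611.9 -19.3  25.1] [610.  -19.6  23.2]
arch [318.5 274.4 295.6 245.9] [544.3  -7.1  25. ] [546.   -4.2  25. ] [544.   -7.1  27.9] [547.4  -6.4  29.4] [545.4  -6.1  26.8]
ball [315.1 307.  273.1 233.8] [476.1   1.3  15. ] [478.3   3.6  15. ] [476.2   1.3  11.9] [479.6   1.8  18.4] [477.3   2.3  15.6]
pocket [517.93387674 345.00576803  75.        ] [521.50545684 348.6357536   75.        ] [519.84853704 346.67580887  74.94653921]
gtop [ 506.19299207 -269.84764158  154.        ] [ 513.93717325 -271.46400862  154.        ] [ 508.49623962 -270.71959621  145.68318278]
```

Scene shows a taller decoy gauge free-standing at (222,262) and the right one in the holder at (207,310). Dots in the top view: heel (324,244), arch (318,274), ball (315,307); the empty pocket is at (143,288). I'll turn first so the fingers close along world x, away from the decoy.

Emit:
drive_tool(steps=[[[0, 0, 0, 0, 0, -0.974, 1], [0, 0, 0, 0, 0, -0.974, 1], [0, 0, 0, 0, 0, -0.974, 1], [0, 0, 0, 0, 0, -0.974, 1], [0, 0, 0, 0, 0, -0.974, 1], [0, 0, 0, 0, 0, -0.974, 1], [0, 0, 0, 0, 0, -0.974, 1], [0, 0, 0, 0, 0, -0.974, 1], [0, 0, 0, 0, 0, -0.974, 1], [0, 0, 0, 0, 0, 0, 1], [0, 0, 0, 0, 0, 0, 1]]], newtons=40)

```text
time: 1.2
tcp_pos: [195.4, -540.6, 218.3]
tool_rot: [0.708, 0.706, 0.0, -0.0]
contact_force: [-0.6, -0.1, 0.8]
gripper_width: 90.7
finger_force: 0.0
```

Emit:
drive_tool(steps=[[[0.745, 0.874, 0, 0, 0, 0, 1], [0.745, 0.874, 0, 0, 0, 0, 1], [0.745, 0.874, 0, 0, 0, 0, 1], [0.745, 0.874, 0, 0, 0, 0, 1], [0.745, 0.874, 0, 0, 0, 0, 1], [0.745, 0.874, 0, 0, 0, 0, 1], [0.745, 0.874, 0, 0, 0, 0, 1], [0.745, 0.874, 0, 0, 0, 0, 1], [0.745, 0.874, 0, 0, 0, 0, 1], [0.745, 0.874, 0, 0, 0, 0, 1], [0.745, 0.874, 0, 0, 0, 0, 1], [0.745, 0.874, 0, 0, 0, 0, 1], [0.745, 0.874, 0, 0, 0, 0, 1], [0.745, 0.874, 0, 0, 0, 0, 1], [0.745, 0.874, 0, 0, 0, 0, 1], [0.745, 0.874, 0, 0, 0, 0, 1], [0.745, 0.874, 0, 0, 0, 0, 1], [0.745, 0.874, 0, 0, 0, 0, 1], [0, 0, 0, 0, 0, 0, 1], [0, 0, 0, 0, 0, 0, 1]]])

```text
time: 3.2
tcp_pos: [509.9, -272.5, 218.3]
tool_rot: [0.707, 0.707, -0.0, -0.0]
contact_force: [-0.5, -0.3, -0.7]
gripper_width: 91.4
finger_force: 0.0
```

```bash
python3 - <<'E'
from h import *
c=snap('wrist'); cv2.imwrite('pics/w1.png',c['frame'][:,:,::-1]); print(c['camera_matrix'],c['extrinsics'].round(3))
o=env.get_obs(); print({k:np.round(o[k],4) for k in('time','tcp_pos','tool_rot','contact_force','joints')})
E
```

```text
[[371.64829954   0.         319.25748484]
 [  0.         371.64829954 238.44767039]
 [  0.           0.           1.        ]] [[ 1.00000e+00 -0.00000e+00 -1.00000e-03 -5.10374e+02]
 [-0.00000e+00 -9.67000e-01  2.53000e-01 -2.92984e+02]
 [-2.00000e-03 -2.53000e-01 -9.67000e-01  3.22057e+02]
 [ 0.00000e+00  0.00000e+00  0.00000e+00  1.00000e+00]]
{'time': np.float64(3.25), 'tcp_pos': array([ 509.5467, -272.8422,  218.3789]), 'tool_rot': array([ 7.075e-01,  7.068e-01, -4.000e-04, -2.000e-04]), 'contact_force': array([-0.7276, -0.236 , -0.4448]), 'joints': array([-5.1120e-01,  3.2480e-01,  1.5573e+00, -6.0000e-04,  1.2602e+00,
       -5.1000e-01])}
```

View pics/w1.png

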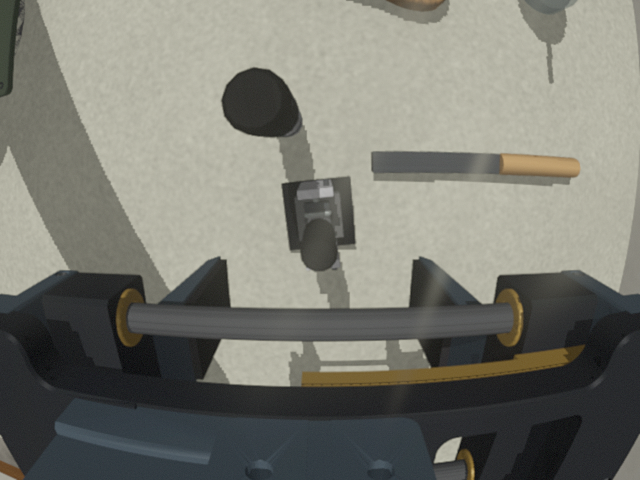

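The wrist view shows the gauge's top face at about (320,252), between the fingers. That puts it near (510.5,-271.6), matching the average of the other two views. Lowering and gripping.

Emit:
drive_tool(steps=[[[0.05, 0.04, 0.7, 0, 0, 0, 1], [0, 0, 0.7, 0, 0, 0, 1], [0, 0, 0.7, 0, 0, 0, 1], [0, 0, 0.7, 0, 0, 0, 1], [0, 0, 0.7, 0, 0, 0, 1], [0, 0, 0.7, 0, 0, 0, 1], [0, 0, 0, 0, 0, 0, 1], [0, 0, 0, 0, 0, 0, -1], [0, 0, 0, 0, 0, 0, -1], [0, 0, 0, 0, 0, 0, -1], [0, 0, 0, 0, 0, 0, -1], [0, 0, 0, 0, 0, 0, -1], [0, 0, 0, 0, 0, 0, -1], [0, 0, 0, 0, 0, 0, -1], [0, 0, 0, 0, 0, 0, -1], [0, 0, 0, 0, 0, 0, -1]]], newtons=40)

```text
time: 4.85
tcp_pos: [510.8, -271.5, 134.5]
tool_rot: [0.707, 0.707, -0.0, -0.0]
contact_force: [-0.6, -1.0, 0.4]
gripper_width: 24.1
finger_force: 40.0
```

Emit:
drive_tool(steps=[[[0, 0, -0.3, 0, 0, 0, -1], [0, 0, -0.3, 0, 0, 0, -1], [0, 0, -0.3, 0, 0, 0, -1], [0, 0, -0.3, 0, 0, 0, -1], [0, 0, -0.3, 0, 0, 0, -1], [0, 0, -0.3, 0, 0, 0, -1], [0, 0, -0.3, 0, 0, 0, -1], [0, 0, -0.3, 0, 0, 0, -1], [0, 0, -0.3, 0, 0, 0, -1], [0, 0, -0.3, 0, 0, 0, -1], [0, 0, -0.3, 0, 0, 0, -1], [0, 0, -0.3, 0, 0, 0, -1], [0, 0, -0.3, 0, 0, 0, -1], [0, 0, -0.3, 0, 0, 0, -1], [0, 0, -0.3, 0, 0, 0, -1], [0, 0, -0.3, 0, 0, 0, -1], [0, 0, -0.3, 0, 0, 0, -1], [0, 0, -0.3, 0, 0, 0, -1], [0, 0, 0, 0, 0, 0, -1]]])

```text
time: 6.75
tcp_pos: [511.4, -271.8, 243.6]
tool_rot: [0.707, 0.707, 0.0, 0.001]
contact_force: [0.5, 0.6, -1.8]
gripper_width: 23.4
finger_force: 40.0
```

```bash
python3 - <<'E'
from h import *
fr=[]
for n in('scene','top','wrist'):
    c=snap(n); P=None
    if n!='wrist':
        P=cloud(c); m=(abs(P[...,0]-511)<40)&(abs(P[...,1]+271)<35)&(P[...,2]>95)&(P[...,2]<215)
        for z in range(115,215,15):
            k=m&(abs(P[...,2]-z)<5)
            if k.sum()>3: q=P[k]; print(n,z,k.sum(),q.mean(0).round(1),np.ptp(q,0).round(0))
    f=c['frame'][:,:,::-1]
    fr.append(cv2.resize(f[160:360,110:310] if n=='scene' else f[180:330,390:540] if n=='top' else f[130:400,190:460],(266,266)))
cv2.imwrite('pics/l1.png',np.hstack(fr)); o=env.get_obs(); print(o['time'],o['tcp_pos'],o['contact_force'])
E
```

```text
scene 130 27 [ 519.3 -275.   130. ] [16. 20. 10.]
scene 145 21 [ 519.6 -275.2  144.4] [13. 18.  8.]
scene 160 40 [ 519.5 -275.7  159.5] [19. 19. 10.]
scene 175 30 [ 518.2 -274.2  173.4] [11. 17.  8.]
scene 190 26 [ 519.9 -275.6  190.4] [14. 16.  9.]
scene 205 24 [ 519.9 -278.4  205.4] [16. 17.  7.]
top 130 17 [ 506.4 -265.4  130.8] [19.  6.  9.]
top 145 15 [ 505.3 -265.2  144.4] [19.  8.  9.]
top 160 26 [ 507.6 -265.8  159.2] [22. 11.  9.]
top 175 13 [ 507.2 -267.   171.5] [18.  7.  5.]
top 190 16 [ 507.2 -264.6  189.4] [18.  6.  8.]
top 205 17 [ 509.  -263.8  205.2] [22.  8. 10.]
6.9 [ 510.75353793 -271.52649469  242.3414965 ] [ 0.56984275  0.73854273 -2.27123235]
```

View pics/l1.png

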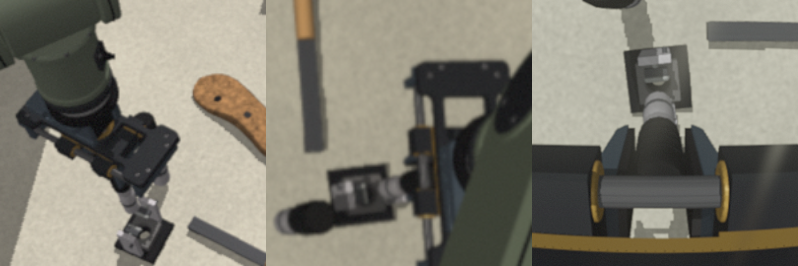

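Emit:
drive_tool(steps=[[[0, 0.99, 0, 0, 0, 0, -1], [0, 0.99, 0, 0, 0, 0, -1], [0, 0.99, 0, 0, 0, 0, -1], [0, 0.99, 0, 0, 0, 0, -1], [0, 0.99, 0, 0, 0, 0, -1], [0.97, 0, 0, 0, 0, 0, -1], [0.97, 0, 0, 0, 0, 0, -1], [0.97, 0, 0, 0, 0, 0, -1], [0.97, 0, 0, 0, 0, 0, -1], [0.97, 0, 0, 0, 0, 0, -1], [0.97, 0, 0, 0, 0, 0, -1], [0.97, 0, 0, 0, 0, 0, -1], [0.97, 0, 0, 0, 0, 0, -1], [0.97, 0, 0, 0, 0, 0, -1], [0.97, 0, 0, 0, 0, 0, -1], [0.97, 0, 0, 0, 0, 0, -1], [0.97, 0, 0, 0, 0, 0, -1], [0.97, 0, 0, 0, 0, 0, -1]]])

```text
time: 8.7
tcp_pos: [609.7, -17.7, 242.6]
tool_rot: [0.707, 0.707, 0.0, 0.0]
contact_force: [0.5, 0.1, -2.0]
gripper_width: 23.8
finger_force: 40.0
```

Emit:
drive_tool(steps=[[[0, 0, 0.6, 0, 0, 0, -1], [0, 0, 0.6, 0, 0, 0, -1], [0, 0, 0.6, 0, 0, 0, -1], [0, 0, 0.6, 0, 0, 0, -1], [0, 0, 0.6, 0, 0, 0, -1], [0, 0, 0.4, 0, 0, 0, -1], [0, 0, 0.2, 0, 0, 0, -1], [0, 0, 0, 0, 0, 0, -1], [0, 0, 0, 0, 0, 0, -1], [0, 0, 0, 0, 0, 0, -1]]])

```text
time: 9.7
tcp_pos: [610.3, -19.4, 171.2]
tool_rot: [0.707, 0.707, 0.0, 0.001]
contact_force: [0.1, 0.4, -0.3]
gripper_width: 23.7
finger_force: 40.0
```

```bash
python3 - <<'E'
from h import *
fr=[]
for n in('scene','top','wrist'):
    c=snap(n); f=c['frame'][:,:,::-1]
    fr.append(cv2.resize(f[215:295,250:344] if n=='scene' else f[220:300,270:364] if n=='top' else f[100:270,220:420],(400,300 if n!='wrist' else 340),interpolation=cv2.INTER_CUBIC))
cv2.imwrite('pics/hl.png',np.hstack([np.vstack(fr[:2])[:600],np.vstack([fr[2],np.zeros((260,400,3),np.uint8)])])); o=env.get_obs(); print(o['time'],o['tcp_pos'],o['contact_force'],o['tool_rot'])
E
```

```text
9.85 [610.1149453  -19.39094354 171.00210677] [-0.88051994 -0.19387476 -0.31580871] [7.07100207e-01 7.07113201e-01 2.74322995e-04 3.78161058e-04]
```

View pics/hl.png

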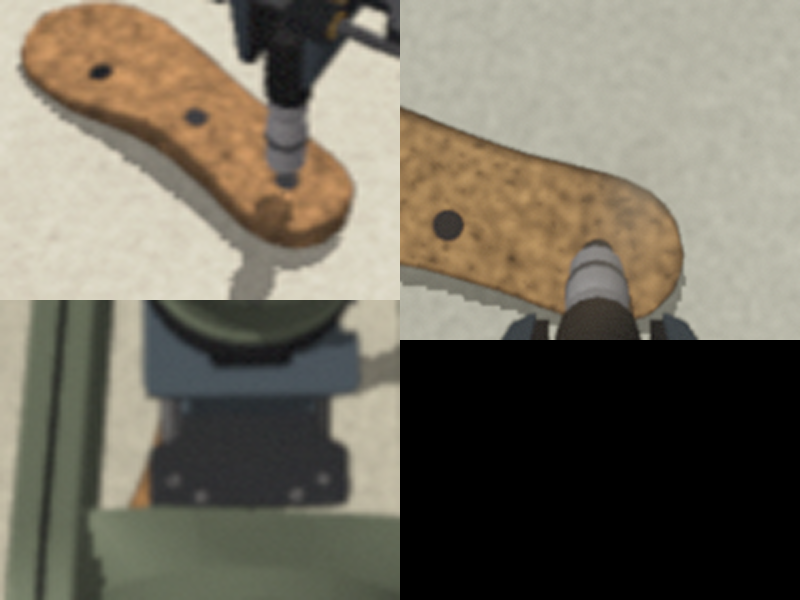

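The scene view shows the tip directly above the heel dot (crop 287,180), and in the wrist view the gauge axis lines up with it. Now pressing the heel.

Emit:
drive_tool(steps=[[[0.02, 0.02, 0.2, 0, 0, 0, -1], [0, 0, 0.2, 0, 0, 0, -1], [0, 0, 0.2, 0, 0, 0, -1], [0, 0, 0.15, 0, 0, 0, -1], [0, 0, 0.07, 0, 0, 0, -1], [0, 0, 0.07, 0, 0, 0, -1], [0, 0, 0.06, 0, 0, 0, -1], [0, 0, 0.06, 0, 0, 0, -1], [0, 0, 0, 0, 0, 0, -1], [0, 0, 0, 0, 0, 0, -1]]])

```text
time: 10.85
tcp_pos: [610.4, -19.0, 150.7]
tool_rot: [0.707, 0.707, 0.0, 0.0]
contact_force: [-1.6, -0.2, 2.7]
gripper_width: 23.7
finger_force: 40.0
```

Emit:
drive_tool(steps=[[[0, 0, 0.04, 0, 0, 0, -1], [0, 0, 0, 0, 0, 0, -1], [0, 0, 0, 0, 0, 0, -1]]])

```text
time: 11.15
tcp_pos: [610.4, -19.0, 149.7]
tool_rot: [0.707, 0.707, 0.0, 0.0]
contact_force: [-1.3, 0.2, 4.0]
gripper_width: 24.0
finger_force: 40.0
```

Emit:
drive_tool(steps=[[[0, 0, -0.1, 0, 0, 0, -1], [0, 0, -0.3, 0, 0, 0, -1], [0, 0, -0.4, 0, 0, 0, -1], [0, 0, -0.4, 0, 0, 0, -1], [0, 0, -0.3, 0, 0, 0, -1], [0.134, -0.648, 0, 0, 0, 0, -1], [0.134, -0.648, 0, 0, 0, 0, -1], [0.134, -0.648, 0, 0, 0, 0, -1], [0.134, -0.648, 0, 0, 0, 0, -1], [0.134, -0.648, 0, 0, 0, 0, -1], [0, 0, 0.3, 0, 0, 0, -1], [0, 0, 0.2, 0, 0, 0, -1], [0, 0, 0, 0, 0, 0, -1], [0, 0, 0, 0, 0, 0, -1]]])

```text
time: 12.55
tcp_pos: [546.0, -5.7, 169.2]
tool_rot: [0.707, 0.707, -0.0, -0.0]
contact_force: [-0.2, 0.2, -1.7]
gripper_width: 24.0
finger_force: 40.0
```

```bash
python3 - <<'E'
from h import *
fr=[]
for n in('scene','wrist'):
    c=snap(n); f=c['frame'][:,:,::-1]
    if n=='scene':
        E,K=c['extrinsics'],c['camera_matrix']
        for p in((545.6,-5.6,25),(610,-19.4,22.5)):
            q=K@(E@np.r_[p,1])[:3]; print(q[:2]/q[2])
        g=c['frame'].max(2)
        for u,v in((317,263),(273,234)):
            s=np.clip(70.-g[v-6:v+7,u-6:u+7],0,None); vv,uu=np.mgrid[v-6:v+7,u-6:u+7]; print('dot',(s*uu).sum()/s.sum(),(s*vv).sum()/s.sum())
    fr.append(cv2.resize(f[215:295,250:344] if n=='scene' else f[100:250,220:420],(400,300),interpolation=cv2.INTER_CUBIC))
cv2.imwrite('pics/ar.png',np.hstack(fr)); o=env.get_obs(); print(o['time'],o['tcp_pos'],o['contact_force'])
E
```

```text
[295.11441064 246.27871534]
[316.13251872 263.07258804]
dot 316.8775510204082 262.7142857142857
dot 273.0975609756098 233.80975609756098
12.65 [546.00588682  -5.68262663 169.44290883] [-0.23631247  0.76413903 -0.66604545]
```

View pics/ar.png

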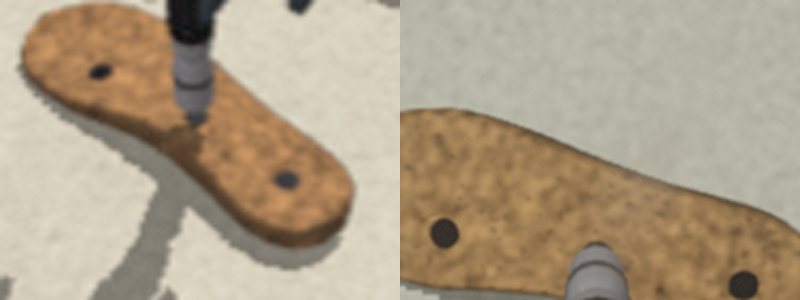

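The footbed hasn't moved: the heel dot is still at (316.9,262.7). The tip is over the arch dot, so I'll press it.

Emit:
drive_tool(steps=[[[0, 0, 0.2, 0, 0, 0, -1], [0, 0, 0.2, 0, 0, 0, -1], [0, 0, 0.1, 0, 0, 0, -1], [0, 0, 0.07, 0, 0, 0, -1], [0, 0, 0.06, 0, 0, 0, -1], [0, 0, 0.06, 0, 0, 0, -1], [0, 0, 0.05, 0, 0, 0, -1], [0, 0, 0, 0, 0, 0, -1], [0, 0, 0, 0, 0, 0, -1]]])

```text
time: 13.55
tcp_pos: [545.6, -5.6, 155.1]
tool_rot: [0.707, 0.707, 0.0, 0.0]
contact_force: [-0.7, -0.1, 2.7]
gripper_width: 24.0
finger_force: 40.0
```

Emit:
drive_tool(steps=[[[0, 0, 0.05, 0, 0, 0, -1], [0, 0, 0, 0, 0, 0, -1], [0, 0, 0, 0, 0, 0, -1], [0, 0, 0, 0, 0, 0, -1]]])

```text
time: 13.95
tcp_pos: [545.6, -5.6, 153.9]
tool_rot: [0.707, 0.707, 0.0, 0.0]
contact_force: [-0.7, -0.1, 4.9]
gripper_width: 23.9
finger_force: 40.0
```

Emit:
drive_tool(steps=[[[0, 0, -0.1, 0, 0, 0, -1], [0, 0, -0.3, 0, 0, 0, -1], [0, 0, -0.4, 0, 0, 0, -1], [0, 0, -0.4, 0, 0, 0, -1], [0, 0, -0.3, 0, 0, 0, -1], [0.078, -0.678, 0, 0, 0, 0, -1], [0.078, -0.678, 0, 0, 0, 0, -1], [0.078, -0.678, 0, 0, 0, 0, -1], [0.078, -0.678, 0, 0, 0, 0, -1], [0.078, -0.678, 0, 0, 0, 0, -1], [0, 0, 0.4, 0, 0, 0, -1], [0, 0, 0.4, 0, 0, 0, -1], [0, 0, 0.5, 0, 0, 0, -1], [0, 0, 0, 0, 0, 0, -1], [0, 0, 0, 0, 0, 0, -1]]])

```text
time: 15.45
tcp_pos: [477.9, 2.2, 157.1]
tool_rot: [0.707, 0.707, -0.0, -0.0]
contact_force: [0.0, -0.2, -0.9]
gripper_width: 24.2
finger_force: 40.0
```

```bash
python3 - <<'E'
from h import *
fr=[]
for n in('scene','wrist'):
    c=snap(n); f=c['frame'][:,:,::-1]
    if n=='scene':
        g=c['frame'].max(2)
        for u,v in((317,263),(295,246)):
            s=np.clip(70.-g[v-6:v+7,u-6:u+7],0,None); vv,uu=np.mgrid[v-6:v+7,u-6:u+7]; print('dot',(s*uu).sum()/s.sum(),(s*vv).sum()/s.sum())
    fr.append(cv2.resize(f[215:295,250:344] if n=='scene' else f[100:250,220:420],(400,300),interpolation=cv2.INTER_CUBIC))
cv2.imwrite('pics/ba.png',np.hstack(fr)); o=env.get_obs(); print(o['time'],o['tcp_pos'],o['contact_force'])
E
```

```text
dot 316.9516129032258 262.741935483871
dot 295.54901960784315 245.86274509803923
15.55 [478.16734572   2.1562843  157.73734582] [ 0.17262147  0.09137699 -0.95428522]
```

View pics/ba.png

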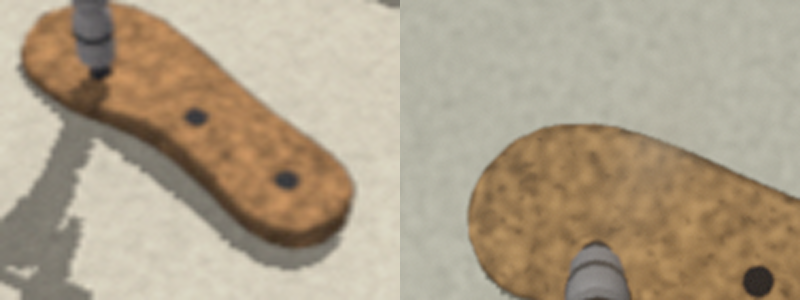

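The footbed is still in place and the tip is over the ball dot. Pressing.

Emit:
drive_tool(steps=[[[0, 0, 0.2, 0, 0, 0, -1], [0, 0, 0.15, 0, 0, 0, -1], [0, 0, 0.1, 0, 0, 0, -1], [0, 0, 0.07, 0, 0, 0, -1], [0, 0, 0.06, 0, 0, 0, -1], [0, 0, 0.05, 0, 0, 0, -1], [0, 0, 0.03, 0, 0, 0, -1], [0, 0, 0, 0, 0, 0, -1], [0, 0, 0, 0, 0, 0, -1]]])

```text
time: 16.45
tcp_pos: [477.9, 2.2, 144.8]
tool_rot: [0.707, 0.707, 0.0, 0.0]
contact_force: [-1.0, -0.1, 2.4]
gripper_width: 24.2
finger_force: 40.0
```

Emit:
drive_tool(steps=[[[0, 0, 0.07, 0, 0, 0, -1], [0, 0, 0, 0, 0, 0, -1], [0, 0, 0, 0, 0, 0, -1], [0, 0, 0, 0, 0, 0, -1], [0, 0, 0, 0, 0, 0, -1]]])

```text
time: 16.95
tcp_pos: [477.8, 2.2, 143.2]
tool_rot: [0.707, 0.707, 0.0, 0.0]
contact_force: [-1.5, -0.4, 3.8]
gripper_width: 24.0
finger_force: 40.0
```

Emit:
drive_tool(steps=[[[0, 0, -0.1, 0, 0, 0, -1], [0, 0, -0.3, 0, 0, 0, -1], [0, 0, -0.6, 0, 0, 0, -1], [0, 0, -0.8, 0, 0, 0, -1], [0, 0, -0.9, 0, 0, 0, -1], [0, 0, -0.9, 0, 0, 0, -1], [0, 0, -0.9, 0, 0, 0, -1], [0, 0, -0.4, 0, 0, 0, -1]]])

```text
time: 17.75
tcp_pos: [478.4, 2.2, 243.2]
tool_rot: [0.707, 0.707, 0.001, 0.001]
contact_force: [-0.4, -0.3, -1.2]
gripper_width: 23.9
finger_force: 40.0
```

Emit:
drive_tool(steps=[[[0.956, 0.117, 0, 0, 0, 0, -1], [0.956, 0.117, 0, 0, 0, 0, -1], [0.956, 0.117, 0, 0, 0, 0, -1], [0.956, 0.117, 0, 0, 0, 0, -1], [0.956, 0.117, 0, 0, 0, 0, -1], [0.956, 0.117, 0, 0, 0, 0, -1], [0.956, 0.117, 0, 0, 0, 0, -1], [0.956, 0.117, 0, 0, 0, 0, -1], [0.956, 0.117, 0, 0, 0, 0, -1], [0.956, 0.117, 0, 0, 0, 0, -1], [0.956, 0.117, 0, 0, 0, 0, -1], [0.956, 0.117, 0, 0, 0, 0, -1], [0.956, 0.117, 0, 0, 0, 0, -1], [0.956, 0.117, 0, 0, 0, 0, -1], [0.956, 0.117, 0, 0, 0, 0, -1], [0.956, 0.117, 0, 0, 0, 0, -1], [0.956, 0.117, 0, 0, 0, 0, -1], [0.956, 0.117, 0, 0, 0, 0, -1], [0, 0, 0, 0, 0, 0, -1], [0, 0, 0, 0, 0, 0, -1]]])

```text
time: 19.75
tcp_pos: [519.7, 346.7, 240.7]
tool_rot: [0.707, 0.707, -0.001, 0.0]
contact_force: [-0.2, -0.3, -1.8]
gripper_width: 23.8
finger_force: 40.0
```

```bash
python3 - <<'E'
from h import *
fr=[]
for n in('scene','wrist'):
    c=snap(n); f=c['frame'][:,:,::-1]
    fr.append(cv2.resize(f[60:180,270:430] if n=='scene' else f[100:250,220:420],(400,300),interpolation=cv2.INTER_CUBIC))
cv2.imwrite('pics/po.png',np.hstack(fr)); o=env.get_obs(); print(o['time'],o['tcp_pos'],o['contact_force'])
E
```

```text
19.85 [519.7468846  345.86438391 241.05330152] [ 0.55870292 -0.43659869 -1.81476787]
```

View pics/po.png

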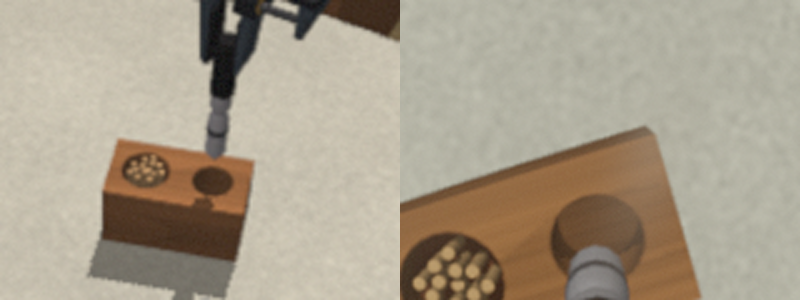

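The gauge is over the pocket (wrist crop 597,240). Lowering it.

Emit:
drive_tool(steps=[[[0, 0, 0.5, 0, 0, 0, -1], [0, 0, 0.5, 0, 0, 0, -1], [0, 0, 0.5, 0, 0, 0, -1], [0, 0, 0.5, 0, 0, 0, -1], [0, 0, 0.5, 0, 0, 0, -1], [0, 0, 0.5, 0, 0, 0, -1], [0, 0, 0.5, 0, 0, 0, -1], [0, 0, 0.5, 0, 0, 0, -1], [0, 0, 0.3, 0, 0, 0, -1], [0, 0, 0.2, 0, 0, 0, -1], [0, 0, 0.1, 0, 0, 0, -1], [0, 0, 0, 0, 0, 0, -1], [0, 0, 0, 0, 0, 0, -1]]])

```text
time: 21.15
tcp_pos: [520.1, 346.5, 149.5]
tool_rot: [0.707, 0.707, 0.0, 0.0]
contact_force: [0.4, 0.2, -1.0]
gripper_width: 23.8
finger_force: 40.0
```

Emit:
drive_tool(steps=[[[0, 0, 0.07, 0, 0, 0, -1], [0, 0, 0.06, 0, 0, 0, -1], [0, 0, 0.04, 0, 0, 0, -1], [0, 0, 0, 0, 0, 0, -1], [0, 0, 0, 0, 0, 0, -1]]])

```text
time: 21.65
tcp_pos: [520.0, 346.5, 146.2]
tool_rot: [0.707, 0.707, 0.0, 0.0]
contact_force: [0.6, 1.0, 1.5]
gripper_width: 23.8
finger_force: 40.0
```

Emit:
drive_tool(steps=[[[0, 0, 0, 0, 0, 0, 1], [0, 0, 0, 0, 0, 0, 1], [0, 0, 0, 0, 0, 0, 1], [0, 0, 0, 0, 0, 0, 1], [0, 0, 0, 0, 0, 0, 1], [0, 0, 0, 0, 0, 0, 1], [0, 0, 0, 0, 0, 0, 1], [0, 0, 0, 0, 0, 0, 1], [0, 0, 0, 0, 0, 0, 1], [0, 0, 0, 0, 0, 0, 1]]])

```text
time: 22.65
tcp_pos: [519.8, 346.3, 145.7]
tool_rot: [0.707, 0.707, -0.0, 0.0]
contact_force: [0.6, -0.2, 0.2]
gripper_width: 91.2
finger_force: 0.0
```

```bash
python3 - <<'E'
from h import *
fr=[]
for n in('scene','wrist'):
    c=snap(n); f=c['frame'][:,:,::-1]
    fr.append(cv2.resize(f[60:180,270:430],(400,300)) if n=='scene' else cv2.resize(f[100:400,120:520],(400,300)))
cv2.imwrite('pics/rel.png',np.hstack(fr)); o=env.get_obs(); print(o['time'],o['tcp_pos'],o['contact_force'],o['gripper_width'])
E
```

```text
22.75 [519.80820548 346.34790621 145.70338028] [-0.13640517 -0.11621716 -0.10613313] 91.11663190783902
```

View pics/rel.png

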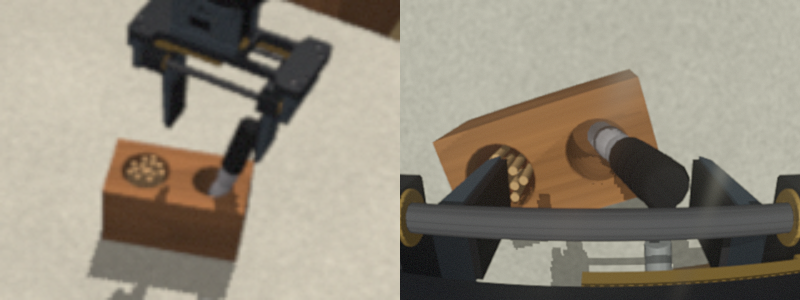

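Emit:
drive_tool(steps=[[[0, 0.25, 0, 0, 0, 0, 1], [0, 0.25, 0, 0, 0, 0, 1], [0, 0, -0.3, 0, 0, 0, 1], [0, 0, -0.5, 0, 0, 0, 1], [0, 0, -0.9, 0, 0, 0, 1], [0, 0, -0.9, 0, 0, 0, 1], [0, 0, -0.9, 0, 0, 0, 1], [0, 0, -0.9, 0, 0, 0, 1], [0, 0, -0.9, 0, 0, 0, 1], [0, 0, 0, 0, 0, 0, 1], [0, 0, 0, 0, 0, 0, 1], [0, 0, 0, 0, 0, 0, 1]]])

```text
time: 23.95
tcp_pos: [529.3, 346.0, 250.7]
tool_rot: [0.707, 0.707, -0.001, -0.0]
contact_force: [0.1, 0.4, -0.5]
gripper_width: 91.5
finger_force: 0.0
```

```bash
python3 - <<'E'
from h import *
c=snap('scene'); P=cloud(c); m=(abs(P[...,0]-530)<70)&(abs(P[...,1]-340)<70)&(P[...,2]>90)&(P[...,2]<185)
for z in(95,110,125,140,155): 
    k=m&(abs(P[...,2]-z)<5); print(z,k.sum(),P[k].mean(0).round(0) if k.any() else '')
g=c['frame'].max(2)
for u,v in((317,263),(295,246),(273,234)):
    s=np.clip(70.-g[v-6:v+7,u-6:u+7],0,None); vv,uu=np.mgrid[v-6:v+7,u-6:u+7]; print('dot',(s*uu).sum()/s.sum(),(s*vv).sum()/s.sum())
o=env.get_obs(); print(o['time'],o['tcp_pos'],o['contact_force'])
E
```

```text
95 24 [538. 345.  95.]
110 32 [543. 345. 110.]
125 27 [546. 346. 125.]
140 33 [548. 347. 139.]
155 36 [552. 350. 156.]
dot 316.85919165580185 262.5788787483703
dot 295.58168761220827 246.13824057450628
dot 273.14942528735634 233.7969348659004
24.0 [529.28697304 346.05426322 250.53834112] [ 1.11702696 -0.03402934  0.15383614]
```

```bash
python3 -c "
from h import *
print(workorder.close_job())"
```

```text
the job is handed in; nothing more can be done
None
```

I pulled the gauge out of its holder and pressed it on the heel, arch and ball dots in that order, at about 4 to 6 N. It now stands tip down in the empty pocket, leaning about 14° on the rim, the footbed has not moved, and the job was handed in at about 24 s (no verdict came back).

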